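# Activate the rust inhibitor and snap the storage cap onto a die

## Robot

A 6-joint arm with a two-finger parallel gripper is mounted at the origin on the work surface. World frame = base frame: x ahead of the robot, y to its left, z up, the work surface at z = 0. Lengths are in m, angles in degrees, forces in N, time in s.
With the tool pointing down it reaches from about 0.35 to 0.875 m from the base axis. Payload 4.2 kg.
Tool frame: the origin (TCP) lies midway between the tips of the shut fingers; the grasp point (between the pads) lies 19 mm behind it (r.grasp_offset is the distance from the TCP to the grasp point, in m); z points along the fingers, y is the direction in which the jaws open and shut (so a half turn about z gives the same grasp; the last joint's range is limited). The gripper opens to 87 mm and grips with 3 to 60 N. Pads are 19 mm wide; open, the fingers measure 117 mm over their backs; the gripper's body (75 mm by 190 mm) begins 51 mm behind the grasp point.
Start: joints at [90.046, 22.042, 0.453, 0, -68.411, -14.817], TCP at [0.159, 0.604, 0.223] pointing down, gripper open.
Joint ranges: [-179.83, 179.83], [-69.29, 118.12], [-61.27, 80.66], [-181.25, 117.63], [-171.15, -9.14], [-177.46, 177.46]. Speed limits (degrees/s): [159.86, 159.86, 180, 180, 180, 180].

## Interface

Orientations are given as a 3x3 rotation matrix whose columns are the frame's x, y, z axes.
In Python, from station import r gives the robot as it stands.
- The arm moves only by the shell command python3 -m crank 'ROWS'. ROWS is JSON, a list of rows, each a list of 3 entries, a list of its own where there are three numbers: the closure, from -1 (fully open) to 1 (shut), so that 0 is half open, then the shift along the tool's x, y, z as a fraction of full scale, then the turn, a rotation vector about the tool's x, y, z as a fraction of full scale. In form: [[fingers, [dx, dy, dz], [wx, wy, wz]], ...]. A call has 1 to 8 rows; each row shifts and turns the commanded pose from where the row before left it, along the tool's axes as they then stand; what a row does not reach is not made up. Full scale, the value 1, is 100 mm for a shift and 45 degrees for a turn. A row lasts 1/10 s, in which the tool goes at most 50 mm and 8.59 degrees, less where a joint would pass 70% of its speed; a pose out of reach is approached as far as the arm can. A call with a number of a shift or a turn outside -1 to 1 is refused whole. A call with a gripper value outside its range is refused whole. The fingers move at their own pace and stop on an object; the grip force is fixed at half the most. Time passes only in rows, so rows that do not move let the fingers close. It gives the time, the measured TCP pose, the force and the opening at its end, in the units of the state.
- r.sense(): the state, without advancing time (a new reading comes with each control period).
- r.capture(name): name is "scene" or "side" or "wrist"; returns a dict with "img" (384x512x3 uint8, blue, green, red), "fx", "fy", "cx", "cy" (pixels), "R" (3x3) and "t" (3): a world point X has camera coordinates R X + t. Camera axes: x right, y down, z forward; pixel columns grow to the right and rows downward; lengths in m; the calibration is good to about 2 mm. A picture is of the moment at which its call begins. There is no depth.
- r.finish_job(): hands the job in, once; it reports no verdict.
The state is a dict: "time_s": time; "joints": joint angles; "joint_velocities": joint speeds; "effort": joint torques, N m; "tcp_pos": TCP position; "ee_rot": TCP orientation; "wrist_force": force on the tool from outside, world axes, zero at the start; "moment": the same for the moment, N m; "gripper_width": opening from 0.0 (shut) to 1.0 (fully open).
Only numpy, scipy, OpenCV 4.12 (cv2) and the standard library are available. Lean on these libraries where they do the work, as an engineer would, in place of code of your own. Each camera call takes 0.05 s, during which the arm holds its last target.

## Task

Get the steel die in the blue carrier ready for storage: press the orange plunger of the rust inhibitor in its bore right down to its stop and let it spring back up, then fetch the green cap, set it knob up on the die between the four spring ball catches and press it down, past the point where the resistance suddenly gives way, until it is snapped fully home. Keep pressing: your program finishes while the robot still holds the cap down with a firm, steady push of about 10 N. Leave everything else on the bench where it is.

Things in the scene. Friction and masses are not known exactly. Their poses are not given: they have to be found in the camera images.
- seat (a point): Centre of the flat top face of the steel die, 60 mm above the bench, where the cap's underside must come to rest; z up. The die is an upright steel ring, 94 mm outer and 60 mm bore diameter, fixed in the carrier. Once the cap is past the ball catches only this face stops it.
- plunger_top (a point): Middle of the flat top of the orange plunger head (32 mm diameter disc) of the rust inhibitor cartridge, in the middle of the die's bore; at rest it is 59 mm above the bench, 1 mm below the die's top face. It is pressed straight down; there is a 14 mm wide gap all round it in the bore.
- plunger (a joint): Travel of the orange plunger in m: 0 up (at rest), 0.008 at its stop. A spring pushes it back up; it takes about 3 N to start and 8 N to reach the stop.
- cap_center (a point): Centre of the loose green plastic cap, half-way up (20 mm above its underside); z points up out of the knob. Flat disc 96 mm in diameter and 8 mm thick with bevelled edges (underside 88 mm diameter), and on it a round knob of 30 mm diameter, 32 mm tall, so 40 mm over all. About 0.12 kg. Lies on the bench knob up; round, so its yaw does not matter.
- bare_die: Bystander: bare steel ring, 72 mm diameter, 45 mm tall, 32 mm bore; origin at the centre of its underside. Leave it alone.
- sleeved_die: Bystander: steel ring in a blue sleeve, 80 mm diameter, 50 mm tall; origin at the centre of its underside. Leave it alone.
- spanner: Bystander: steel spanner lying flat on the bench beyond the work; leave it alone.
- tin: Bystander: round red tin, 64 mm diameter, 70 mm tall; origin at the centre of its underside. Leave it alone.
- gauge_ring: Bystander: brass gauge ring, 84 mm diameter, 16 mm tall; origin at the centre of its underside. Leave it alone.
- mandrel: Bystander: upright dark steel pin, 36 mm diameter, 80 mm tall; origin at the centre of its underside. Leave it alone.
- carrier: Fixed round blue base, 156 mm diameter, 10 mm thick, carrying the die; origin on the die's axis at bench height, z up. Four blue posts (14 x 16 mm, tops 82 mm above the bench, inner faces 54 mm from the axis) stand at 45, 135, 225 and 315 degrees from its x axis, each with a spring ball catch pointing inwards.
- catch0 (a joint): Outward travel in m of one of the four ball catches (0 free, up to 0.006). 12 mm steel ball, centre 72 mm above the bench, innermost point 44.5 mm from the die's axis. The cap meets the balls with its underside about 15 mm above the seat; the push rises to some 12 to 17 N in all, then drops suddenly 9 to 7 mm above the seat; the balls close over the rim and pull it down.

How it is judged:
By the outcome, as a careful person would: the job done as asked, in the order asked, and still so for the second after the job is handed in, while the arm keeps its last pose, push and grip.
It also fails if it takes over 69 s, if anything falls off the work surface, if the arm or the gripper's body presses on something with over 40 N, if the wrist force passes 120 N, or if a joint passes its speed limit or range.

## Working session

There is one attempt and no reset: what is moved stays moved. The work goes in short steps, Python scripts to look and compute and a shell command to move; the robot and the scene stay as the last step left them, time stands still between calls to the robot, and variables do not carry over. Pictures are saved under pics/ and viewed, and the job is handed in when it is done.

```bash
ls; mkdir -p pics; python3 - <<'E'
from station import r
import cv2,numpy as np
s=r.sense();print({k:np.round(v,3).tolist() for k,v in s.items()})
for n in ("scene","side","wrist"):
    c=r.capture(n);cv2.imwrite(f"pics/{n}0.png",c["img"]);print(n,c["fx"],c["cx"],c["cy"],np.round(c["R"],4).tolist(),np.round(c["t"],4).tolist())
E
```

```text
pics
{'time_s': 0.0, 'joints': [90.046, 22.09, 0.381, -0.028, -68.412, -14.816], 'joint_velocities': [0.015, -0.044, 0.068, -0.091, -0.037, -0.017], 'effort': [0.0, -39.067, 18.74, 4.22, 0.011, -0.0], 'tcp_pos': [0.159, 0.604, 0.221], 'ee_rot': [[0.967, -0.255, -0.0], [-0.255, -0.967, -0.002], [0.0, 0.002, -1.0]], 'wrist_force': [-0.051, -0.142, -0.178], 'moment': [-0.005, 0.042, 0.008], 'gripper_width': 1.003}
scene 419.7199274717489 256.2764235439158 193.47166358180385 [[-0.182, 0.9833, -0.0081], [0.7894, 0.1412, -0.5974], [-0.5863, -0.1152, -0.8019]] [0.0427, -0.44, 1.6943]
side 357.7425748160827 256.5239180055965 190.49745888690194 [[0.898, -0.4399, 0.0122], [-0.2713, -0.5751, -0.7718], [0.3465, 0.6897, -0.6357]] [-0.4756, 0.2654, 0.8696]
wrist 288.38079122326263 254.72888399543805 187.65798621180764 [[-0.2566, -0.9665, 0.0011], [-0.9324, 0.2479, 0.2629], [-0.2544, 0.0665, -0.9648]] [0.6254, -0.0322, 0.3896]
```

View pics/scene0.png

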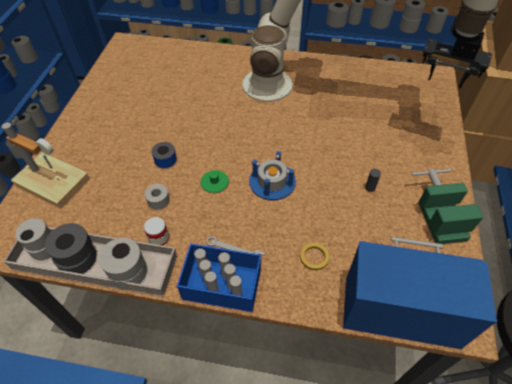

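View pics/side0.png

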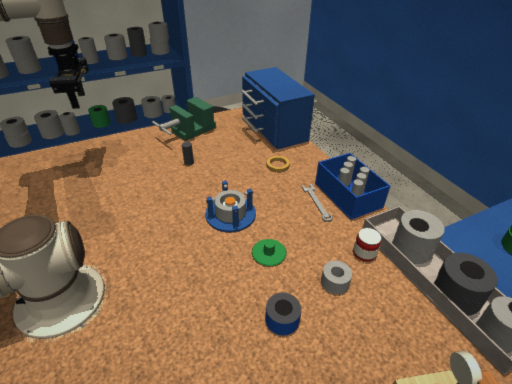

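View pics/wrist0.png

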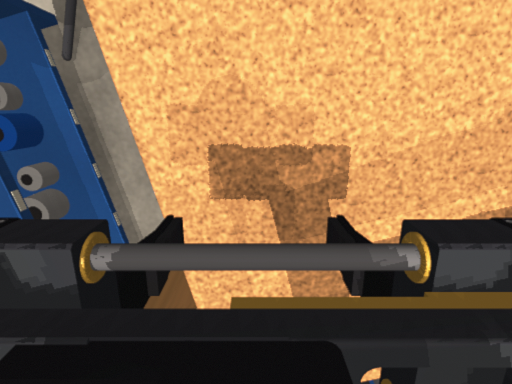

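Scene shows the die/carrier at about (272,178) with the orange plunger in its bore, and the cap at (214,181). Side shows the plunger near (230,202) and the cap near (269,251). I'll enlarge crops.

```bash
python3 - <<'E'
import cv2,numpy as np
a=cv2.imread("pics/scene0.png");b=cv2.imread("pics/side0.png")
f=lambda i,x,y:cv2.resize(i[y:y+75,x:x+100],None,fx=8,fy=8,interpolation=cv2.INTER_CUBIC)
cv2.imwrite("pics/c1.png",f(a,200,140)); cv2.imwrite("pics/c2.png",f(b,195,175)); cv2.imwrite("pics/c3.png",f(b,220,215))
E
```

```text
(no output)
```

View pics/c1.png

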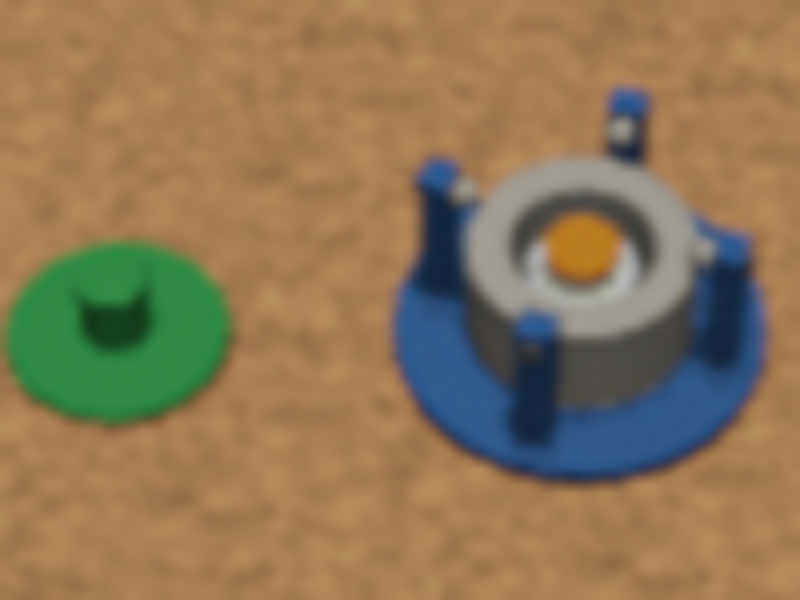

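View pics/c2.png

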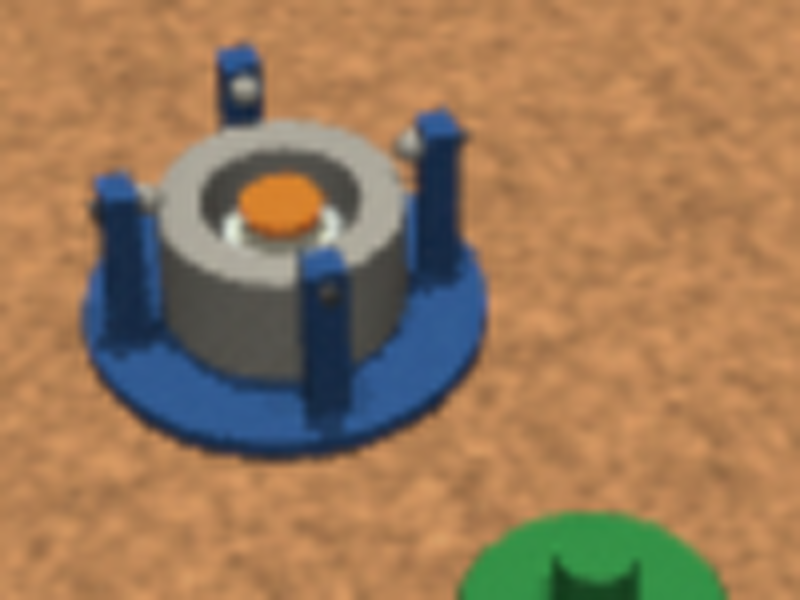

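View pics/c3.png

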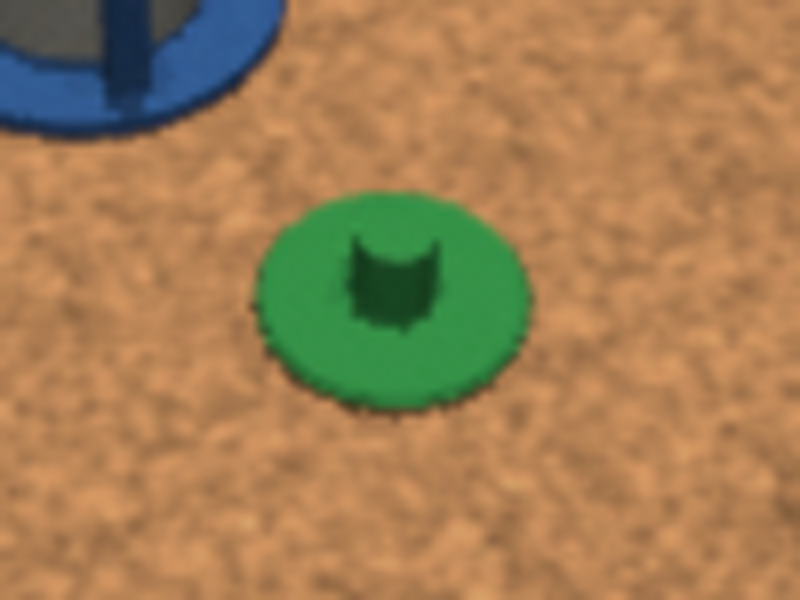

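```bash
cat > h.py <<'E'
import numpy as np
from station import r
def cam(n):
    c=r.capture(n); return c
def ray(c,u,v,z):
    R=np.array(c["R"]);t=np.array(c["t"]);d=R.T@np.array([(u-c["cx"])/c["fx"],(v-c["cy"])/c["fy"],1]);o=-R.T@t
    return o+d*(z-o[2])/d[2]
def proj(c,X):
    p=np.array(c["R"])@np.array(X)+np.array(c["t"]);return np.array([c["fx"]*p[0]/p[2]+c["cx"],c["fy"]*p[1]/p[2]+c["cy"]])
E
python3 - <<'E'
from h import *
S=cam("scene");D=cam("side")
k=lambda x,y,ox,oy:((x+.5)/8-.5+ox,(y+.5)/8-.5+oy)
for nm,c,x,y,ox,oy,z in [("die",S,581,247,200,140,.06),("plg",S,583,243,200,140,.059),("cap",S,119,331,200,140,.005),
 ("die",D,283,203,195,175,.06),("plg",D,281,200,195,175,.059),("cap",D,394,301,220,215,.005)]:
    print(nm,ray(c,*k(x,y,ox,oy),z).round(4))
for c,o,P in ((S,(200,140),[(437,172),(628,100),(732,245),(538,325)]),(D,(195,175),[(116,188),(238,57),(438,124),(323,262)])):
    q=np.array([ray(c,*k(*p,*o),.082)[:2] for p in P]);m=q.mean(0);d=q-m
    print(m.round(4),np.hypot(*d.T).round(3),np.degrees(np.arctan2(d[:,1],d[:,0])).round(1))
print(r.grasp_offset)
E
```

```text
die [0.4914 0.0999 0.06  ]
plg [0.4883 0.1003 0.059 ]
cap [ 0.5242 -0.0876  0.005 ]
die [0.4896 0.1008 0.06  ]
plg [0.49   0.1038 0.059 ]
cap [ 0.524  -0.0884  0.005 ]
[0.49   0.1003] [0.061 0.061 0.061 0.062] [-98.3 172.   82.3  -7.4]
[0.4896 0.1026] [0.061 0.062 0.062 0.061] [172.3  82.   -8.  -98.1]
0.0187
```

Both views agree to about 2 mm: die ≈ (0.490, 0.101), cap ≈ (0.524, −0.088), and the posts' radius of 61–62 mm is as it must be. Next I move above the die with the fingers shut.

```bash
python3 -m crank '[[1,[0.37,0.33,0],[0,0,0]],[1,[0.37,0.33,0],[0,0,0]],[1,[0.37,0.33,0],[0,0,0]],[1,[0.37,0.33,0],[0,0,0]],[1,[0.37,0.33,0],[0,0,0]],[1,[0.37,0.33,0],[0,0,0]]]'; python3 -m crank '[[1,[0.37,0.33,0],[0,0,0]],[1,[0.37,0.33,0],[0,0,0]],[1,[0.37,0.33,0],[0,0,0]],[1,[0.37,0.33,0],[0,0,0]],[1,[0.37,0.33,0],[0,0,0]],[1,[0.37,0.33,0],[0,0,0]],[1,[0,0,0],[0,0,0]],[1,[0,0,0],[0,0,0]]]'
cat > st.py <<'E'
import sys
from h import *
s=r.sense();R=np.array(s["ee_rot"]);p=np.array(s["tcp_pos"])
print("t",round(s["time_s"],2),"p",p.round(4),"F",np.round(s["wrist_force"],2),"M",np.round(s["moment"],3),"w",round(s["gripper_width"],3));print(R.round(4).tolist())
if len(sys.argv)>3:
    g=np.array([float(a) for a in sys.argv[1:4]]);print("tool shift/100mm",(R.T@(g-p)*10).round(3))
E
python3 st.py 0.49 0.101 0.11
```

```text
time_s: 0.85
tcp_pos: [0.3241, 0.3545, 0.2227]
ee_rot: [[0.967, -0.254, 0.0], [-0.254, -0.967, 0.0], [0.0, -0.0, -1.0]]
wrist_force: [1.9, 0.5, 0.2]
gripper_width: 0.539
time_s: 1.65
tcp_pos: [0.4879, 0.1071, 0.2222]
ee_rot: [[0.966, -0.258, -0.001], [-0.258, -0.966, -0.0], [-0.001, 0.0, -1.0]]
wrist_force: [-0.4, 0.7, -0.3]
gripper_width: 0.004
t 1.65 p [0.4879 0.1071 0.2222] F [-0.43  0.74 -0.28] M [ 0.013  0.029 -0.046] w 0.004
[[0.9662, -0.258, -0.0007], [-0.258, -0.9662, -0.0001], [-0.0007, 0.0003, -1.0]]
tool shift/100mm [0.037 0.053 1.122]
```

```bash
python3 -m crank '[[1,[0.037,0.053,0.3],[0,0,0]],[1,[0,0,0.4],[0,0,0]],[1,[0,0,0.4],[0,0,0]],[1,[0,0,0],[0,0,0]],[1,[0,0,0],[0,0,0]]]'
python3 st.py 0.49 0.101 0.062; python3 - <<'E'
from h import *
import cv2
f=lambda i,x,y:cv2.resize(i[y:y+75,x:x+100],None,fx=4,fy=4,interpolation=cv2.INTER_CUBIC)
a=f(cam("scene")["img"],220,130);b=f(cam("side")["img"],185,155);w=cam("wrist")["img"]
cv2.imwrite("pics/d1.png",np.vstack([np.hstack([a,b]),cv2.resize(w,(400,300))[:, :].repeat(1,0) if 0 else np.hstack([cv2.resize(w,(400,300)),np.zeros((300,400,3),np.uint8)])]))
E
```

```text
time_s: 2.15
tcp_pos: [0.49, 0.1032, 0.1132]
ee_rot: [[0.968, -0.252, 0.0], [-0.252, -0.968, -0.001], [0.0, 0.001, -1.0]]
wrist_force: [-0.1, 0.4, 0.7]
gripper_width: 0.004
t 2.15 p [0.49   0.1032 0.1132] F [-0.09  0.39  0.67] M [ 0.058 -0.099 -0.031] w 0.004
[[0.9677, -0.2523, 0.0001], [-0.2523, -0.9677, -0.0008], [0.0003, 0.0007, -1.0]]
tool shift/100mm [0.005 0.021 0.512]
```

View pics/d1.png

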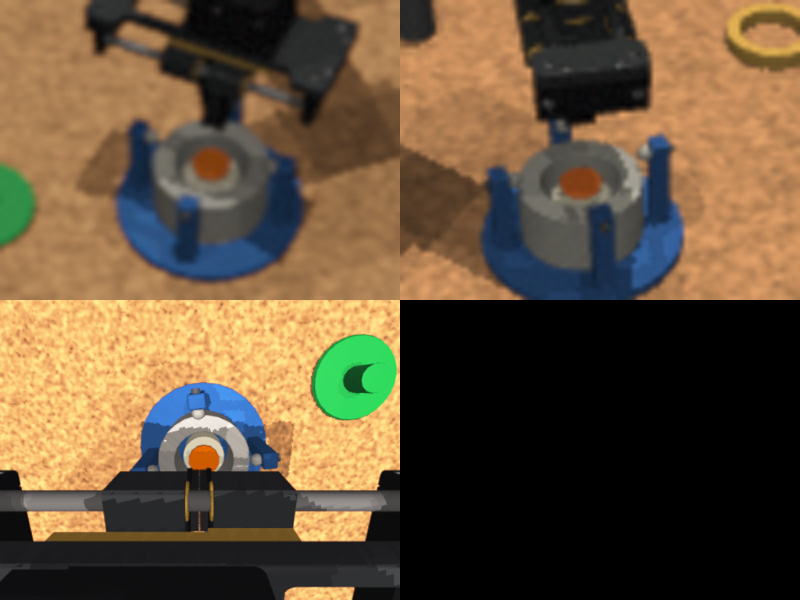

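```bash
python3 - <<'E'
from h import *
import cv2
w=cam("wrist");cv2.imwrite("pics/w1.png",cv2.resize(w["img"][100:240,170:512],None,fx=2.3,fy=2.3,interpolation=cv2.INTER_CUBIC))
print(proj(w,[.49,.101,.06]),proj(w,[.49,.101,.059]),proj(w,[.524,-.088,.04]))
E
```

```text
[259.89877493 204.91647207] [259.8820643  204.51821679] [481.86890331  98.95564565]
```

View pics/w1.png

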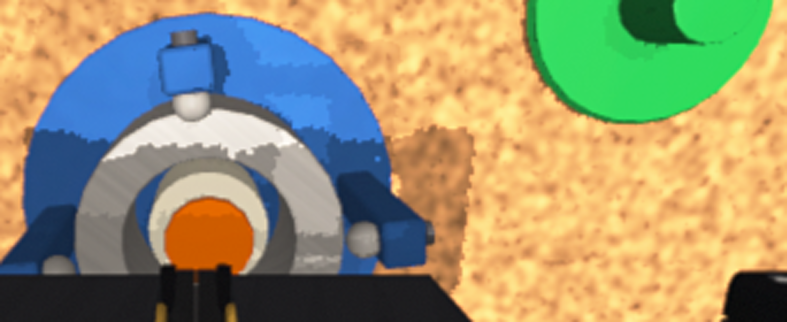

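```bash
python3 - <<'E'
from h import *
w=cam("wrist");print(ray(w,260.5,205.0,.059))
for x,y in ((77,250),(343,250)):pass
print(ray(w,(77+344)/4.6+170,204.8,.06))
E
python3 -m crank '[[1,[0.005,0.02,0.15],[0,0,0]],[1,[0,0,0.15],[0,0,0]],[1,[0,0,0.15],[0,0,0]],[1,[0,0,0.0],[0,0,0]],[1,[0,0,0],[0,0,0]]]'
python3 st.py 0.49 0.101 0.059
```

```text
[0.48934112 0.10038415 0.059     ]
[0.48962454 0.09949053 0.06      ]
time_s: 2.9
tcp_pos: [0.4905, 0.1003, 0.0684]
ee_rot: [[0.967, -0.255, 0.001], [-0.255, -0.967, 0.0], [0.001, -0.001, -1.0]]
wrist_force: [0.2, 0.4, 0.5]
gripper_width: 0.001
t 2.9 p [0.4905 0.1003 0.0684] F [0.23 0.36 0.47] M [ 0.001 -0.057  0.036] w 0.001
[[0.967, -0.2546, 0.0013], [-0.2546, -0.967, 0.0004], [0.0012, -0.0007, -1.0]]
tool shift/100mm [-0.006 -0.005  0.094]
```

Wrist camera confirms (0.4895, 0.100). I press in small steps.

```bash
python3 -m crank '[[1,[-0.006,0,0.08],[0,0,0]],[1,[0,0,0],[0,0,0]]]'; python3 -m crank '[[1,[0,0,0.05],[0,0,0]],[1,[0,0,0],[0,0,0]]]';python3 -m crank '[[1,[0,0,0.03],[0,0,0]],[1,[0,0,0],[0,0,0]],[1,[0,0,0],[0,0,0]]]'
```

```text
time_s: 3.1
tcp_pos: [0.4895, 0.1004, 0.0596]
ee_rot: [[0.967, -0.255, 0.001], [-0.255, -0.967, 0.0], [0.001, -0.001, -1.0]]
wrist_force: [-0.1, 0.2, -0.5]
gripper_width: 0.007
time_s: 3.3
tcp_pos: [0.4897, 0.1005, 0.0549]
ee_rot: [[0.967, -0.254, 0.001], [-0.254, -0.967, 0.0], [0.001, -0.0, -1.0]]
wrist_force: [-2.1, 0.6, 5.8]
gripper_width: 0.007
time_s: 3.6
tcp_pos: [0.4898, 0.1005, 0.0524]
ee_rot: [[0.967, -0.254, 0.001], [-0.254, -0.967, 0.0], [0.001, -0.001, -1.0]]
wrist_force: [-1.5, -0.1, 7.0]
gripper_width: 0.004
```

```bash
python3 -m crank '[[1,[0,0,0.02],[0,0,0]],[1,[0,0,0],[0,0,0]],[1,[0,0,0],[0,0,0]]]'; python3 -m crank '[[1,[0,0,0.02],[0,0,0]],[1,[0,0,0],[0,0,0]],[1,[0,0,0],[0,0,0]]]'
```

```text
time_s: 3.9
tcp_pos: [0.4898, 0.1005, 0.0514]
ee_rot: [[0.967, -0.254, 0.001], [-0.254, -0.967, 0.0], [0.001, -0.0, -1.0]]
wrist_force: [-3.0, 0.1, 13.0]
gripper_width: 0.002
time_s: 4.2
tcp_pos: [0.4898, 0.1005, 0.0512]
ee_rot: [[0.967, -0.253, 0.002], [-0.253, -0.967, -0.0], [0.002, -0.0, -1.0]]
wrist_force: [-8.6, -0.1, 25.9]
gripper_width: 0.006
```

```bash
python3 -m crank '[[1,[0,0,-0.06],[0,0,0]],[1,[0,0,-0.1],[0,0,0]],[1,[0,0,-0.3],[0,0,0]],[1,[0,0,-0.3],[0,0,0]],[0,[0,0,0],[0,0,0]],[0,[0,0,0],[0,0,0]]]'; python3 st.py .524 -.088 .12; python3 - <<'E'
from h import *
import cv2
f=lambda i,x,y:cv2.resize(i[y:y+75,x:x+100],None,fx=4,fy=4,interpolation=cv2.INTER_CUBIC)
a=f(cam("scene")["img"],220,130);b=f(cam("side")["img"],185,155);w=cam("wrist")["img"]
cv2.imwrite("pics/d2.png",np.hstack([a,b]))
E
```

```text
time_s: 4.8
tcp_pos: [0.4892, 0.1003, 0.1239]
ee_rot: [[0.967, -0.255, 0.001], [-0.255, -0.967, 0.001], [0.0, -0.001, -1.0]]
wrist_force: [-0.4, 0.1, -0.4]
gripper_width: 0.112
t 4.8 p [0.4892 0.1003 0.1239] F [-0.39  0.11 -0.41] M [0.004 0.04  0.034] w 0.112
[[0.9668, -0.2553, 0.0006], [-0.2553, -0.9668, 0.0009], [0.0004, -0.001, -1.0]]
tool shift/100mm [0.817 1.732 0.037]
```

View pics/d2.png

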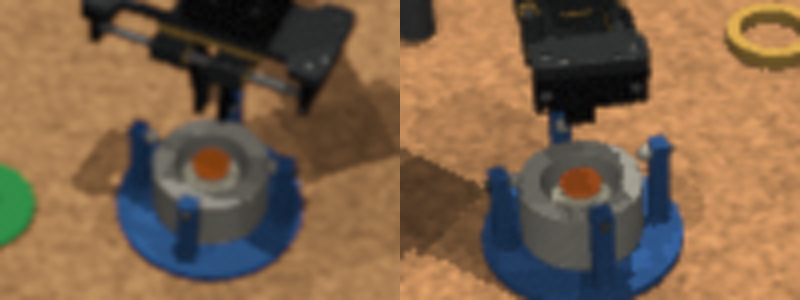

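The plunger disc is back up at the same pixels as before the press: (210,163) and (580,183) in the two crops. Next, to the cap.

```bash
python3 -m crank '[[-0.2,[0.205,0.433,0],[0,0,0]],[-0.2,[0.205,0.433,0],[0,0,0]],[-0.2,[0.205,0.433,0],[0,0,0]],[-0.2,[0.205,0.433,0],[0,0,0]],[-0.2,[0,0,0],[0,0,0]],[-0.2,[0,0,0],[0,0,0]],[-0.2,[0,0,0],[0,0,0]]]'; python3 st.py .524 -.088 .06; python3 - <<'E'
from h import *
import cv2
w=cam("wrist");cv2.imwrite("pics/w2.png",w["img"]);print(proj(w,[.524,-.088,.04]),proj(w,[.524,-.088,.008]))
E
```

```text
time_s: 5.65
tcp_pos: [0.5239, -0.0876, 0.1228]
ee_rot: [[0.967, -0.254, -0.002], [-0.254, -0.967, -0.0], [-0.002, 0.0, -1.0]]
wrist_force: [-0.0, -0.3, 0.6]
gripper_width: 0.598
t 5.65 p [ 0.5239 -0.0876  0.1228] F [-0.03 -0.27  0.57] M [ 0.016 -0.006  0.025] w 0.598
[[0.9671, -0.2544, -0.0017], [-0.2544, -0.9671, -0.0], [-0.0017, 0.0005, -1.0]]
tool shift/100mm [0.003 0.003 0.628]
[256.41990067 193.49840537] [256.25095915 184.3296645 ]
```

View pics/w2.png

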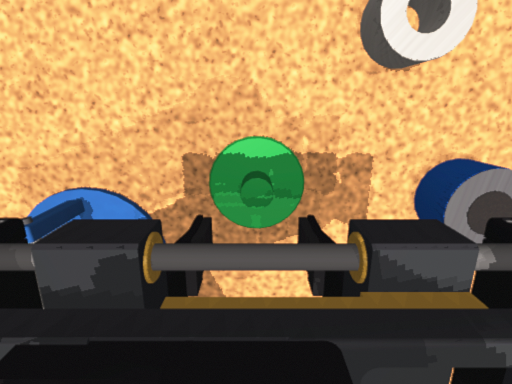

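```bash
python3 - <<'E'
from h import *
import cv2
i=cv2.imread("pics/w2.png");cv2.imwrite("pics/w2c.png",cv2.resize(i[130:235,200:312],None,fx=5,fy=5,interpolation=cv2.INTER_CUBIC))
w=cam("wrist")
# fit disc outline
hsv=cv2.cvtColor(i,cv2.COLOR_BGR2HSV);m=cv2.inRange(hsv,(50,100,30),(80,255,255));m[236:]=0
ys,xs=np.where(m>0);print(xs.min(),xs.max(),ys.min(),ys.max(),m.sum()//255)
c,_=cv2.findContours(m,0,1);c=max(c,key=len)[:,0];e=cv2.fitEllipse(c[c[:,1]<212].astype(np.float32));print(e)
for z in(.005,.008):print(ray(w,*e[0],z))
E
```

```text
210 303 136 227 6781
((256.32708740234375, 181.8466033935547), (90.68519592285156, 93.4508056640625), 88.27495574951172)
[ 0.5258659  -0.08809452  0.005     ]
[ 0.52660193 -0.08827274  0.008     ]
```

View pics/w2c.png

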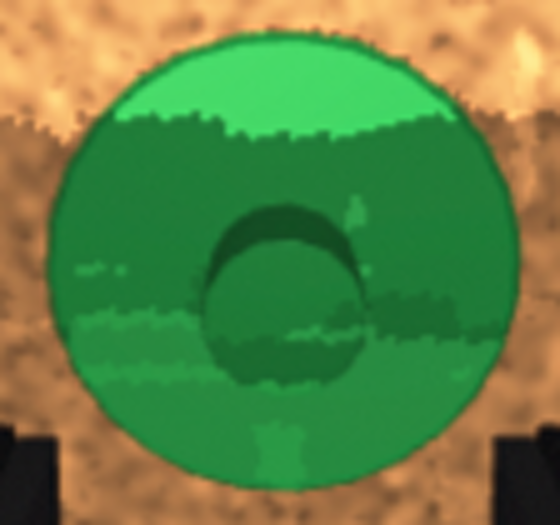

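```bash
python3 -m crank '[[-0.2,[0.006,0.003,0.3],[0,0,0]],[-0.2,[0,0,0.4],[0,0,0]],[-0.2,[0,0,0.3],[0,0,0]],[-0.2,[0,0,0],[0,0,0]],[-0.2,[0,0,0],[0,0,0]]]'; python3 st.py .5245 -.088 .012
```

```text
time_s: 6.25
tcp_pos: [0.5254, -0.0877, 0.024]
ee_rot: [[0.968, -0.253, -0.0], [-0.253, -0.968, -0.0], [-0.0, 0.0, -1.0]]
wrist_force: [1.1, -0.4, -0.2]
gripper_width: 0.602
t 6.25 p [ 0.5254 -0.0877  0.024 ] F [ 1.12 -0.43 -0.17] M [-0.    -0.025  0.024] w 0.602
[[0.9675, -0.2527, -0.0001], [-0.2527, -0.9675, -0.0005], [-0.0, 0.0005, -1.0]]
tool shift/100mm [-0.008  0.005  0.12 ]
```

```bash
python3 -m crank '[[-0.2,[0,0,0.07],[0,0,0]],[-0.2,[0,0,0.05],[0,0,0]],[-0.2,[0,0,0],[0,0,0]],[1,[0,0,0],[0,0,0]],[1,[0,0,0],[0,0,0]],[1,[0,0,0],[0,0,0]],[1,[0,0,0],[0,0,0]],[1,[0,0,0],[0,0,0]]]'; python3 st.py .5245 -.088 .012
```

```text
time_s: 7.05
tcp_pos: [0.525, -0.0887, 0.0118]
ee_rot: [[0.967, -0.255, 0.0], [-0.255, -0.967, -0.0], [0.0, 0.0, -1.0]]
wrist_force: [0.6, -0.2, 1.8]
gripper_width: 0.336
t 7.05 p [ 0.525  -0.0887  0.0118] F [ 0.58 -0.24  1.77] M [-0.126  0.127  0.044] w 0.336
[[0.967, -0.255, 0.0002], [-0.255, -0.967, -0.0001], [0.0002, 0.0001, -1.0]]
tool shift/100mm [-0.007 -0.005 -0.002]
```

Gripped: opening 0.336 ≈ 29 mm, as the knob must give. Lift and check.

```bash
python3 -m crank '[[1,[0,0,-0.1],[0,0,0]],[1,[0,0,-0.3],[0,0,0]],[1,[0,0,-0.4],[0,0,0]],[1,[0,0,-0.4],[0,0,0]],[1,[0,0,0],[0,0,0]],[1,[0,0,0],[0,0,0]]]'; python3 st.py .4897 .1003 .13;python3 - <<'E'
from h import *
import cv2
w=cam("wrist");i=w["img"];cv2.imwrite("pics/w3.png",i);s=r.sense();p=np.array(s["tcp_pos"])
print(proj(w,p+[0,0,-.007]),proj(w,p+[0,0,-.004]))
E
```

```text
time_s: 7.65
tcp_pos: [0.5251, -0.0884, 0.1329]
ee_rot: [[0.967, -0.255, 0.003], [-0.255, -0.967, 0.001], [0.002, -0.002, -1.0]]
wrist_force: [-1.1, 0.1, -1.1]
gripper_width: 0.337
t 7.65 p [ 0.5251 -0.0884  0.1329] F [-1.08  0.06 -1.07] M [ 0.082  0.025 -0.024] w 0.337
[[0.9669, -0.2553, 0.0026], [-0.2553, -0.9669, 0.0009], [0.0023, -0.0015, -1.0]]
tool shift/100mm [-0.824 -1.734  0.03 ]
[257.0488708  228.36712167] [257.07437876 230.2657181 ]
```

View pics/w3.png

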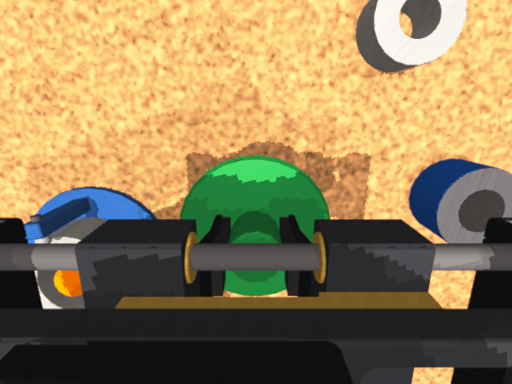

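```bash
python3 - <<'E'
from h import *
import cv2
from scipy.optimize import least_squares
w=cam("wrist");i=cv2.imread("pics/w3.png");s=r.sense();p=np.array(s["tcp_pos"]);R=np.array(s["ee_rot"])
hsv=cv2.cvtColor(i,cv2.COLOR_BGR2HSV);m=cv2.inRange(hsv,(50,100,30),(80,255,255))
pts=[]
for y in range(170,216,3):
    x=np.where(m[y,150:360])[0]+150; pts+=[(x.min()-.5,y),(x.max()+.5,y)]
for x in range(215,300,5):
    pts.append((x,np.where(m[:,x])[0].min()-.5))
pts=np.array(pts)
th=np.linspace(0,2*np.pi,721)
for dz in (.007,.004):
  def res(q):
    c=p+R@np.array([q[0],q[1],dz])
    P=np.array([proj(w,c+.048*np.array([np.cos(t),np.sin(t),0])) for t in th[::4]])
    return np.linalg.norm(pts[:,None]-P[None],axis=2).min(1)
  def sres(q):
    # signed using back-projection to plane
    c=p+R@np.array([q[0],q[1],dz])
    X=np.array([ray(w,u,v,c[2]) for u,v in pts]);return np.hypot(*(X-c)[:,:2].T)-q[2]
  f=least_squares(sres,[0,0,.048]);print(dz,f.x.round(4),np.abs(f.fun).max())
E
```

```text
0.007 [-0.0009 -0.0014  0.0474] 0.0005771822747082656
0.004 [ 0.0004 -0.0014  0.0466] 0.0005669999285104893
```

```bash
python3 -m crank '[[1,[-0.2,-0.42,0],[0,0,0]],[1,[-0.2,-0.42,0],[0,0,0]],[1,[-0.2,-0.42,0],[0,0,0]],[1,[-0.2,-0.42,0],[0,0,0]],[1,[-0.024,-0.054,0],[0,0,0]],[1,[0,0,0],[0,0,0]],[1,[0,0,0],[0,0,0]]]'; python3 st.py .4897 .1003 .105
```

```text
time_s: 8.45
tcp_pos: [0.4889, 0.0994, 0.1305]
ee_rot: [[0.967, -0.255, -0.002], [-0.255, -0.967, -0.001], [-0.002, 0.002, -1.0]]
wrist_force: [0.4, -0.6, -0.5]
gripper_width: 0.338
t 8.45 p [0.4889 0.0994 0.1305] F [ 0.38 -0.64 -0.46] M [ 0.015 -0.029  0.003] w 0.338
[[0.9669, -0.2553, -0.0023], [-0.2553, -0.9669, -0.0012], [-0.0019, 0.0018, -1.0]]
tool shift/100mm [ 0.006 -0.012  0.255]
```

```bash
python3 -m crank '[[1,[0.006,-0.01,0.15],[0,0,0]],[1,[0,0,0.17],[0,0,0]],[1,[0,0,0],[0,0,0]],[1,[0,0,0],[0,0,0]],[1,[0,0,0],[0,0,0]]]'; python3 st.py .4897 .1003 .097
python3 - <<'E'
from h import *
import cv2
f=lambda i,x,y:cv2.resize(i[y:y+75,x:x+50],None,fx=8,fy=8,interpolation=cv2.INTER_CUBIC)
a=f(cam("scene")["img"],247,135);b=f(cam("side")["img"],205,165)
cv2.imwrite("pics/d3.png",np.hstack([a,b]));cv2.imwrite("pics/w4.png",cam("wrist")["img"])
E
```

```text
time_s: 8.95
tcp_pos: [0.491, 0.1004, 0.1002]
ee_rot: [[0.967, -0.256, 0.001], [-0.256, -0.967, 0.0], [0.001, -0.001, -1.0]]
wrist_force: [-1.3, 0.5, -0.9]
gripper_width: 0.336
t 8.95 p [0.491  0.1004 0.1002] F [-1.26  0.54 -0.86] M [0.036 0.014 0.044] w 0.336
[[0.9667, -0.2559, 0.0012], [-0.2559, -0.9667, 0.0003], [0.0011, -0.0006, -1.0]]
tool shift/100mm [-0.012  0.005  0.032]
```

View pics/d3.png

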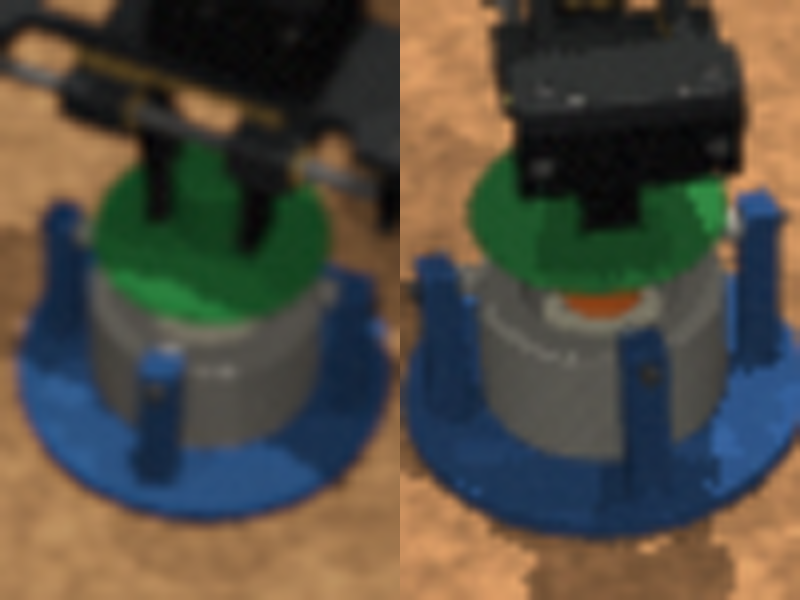

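View pics/w4.png

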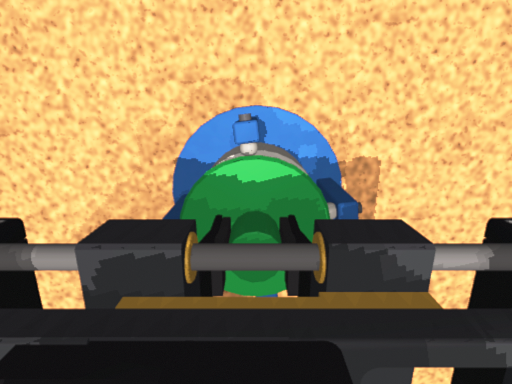

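```bash
python3 - <<'E'
from h import *
from scipy.optimize import fsolve
S=cam("scene");D=cam("side");z=r.sense()["tcp_pos"][2]
print(z)
def ext(c,X,rad): 
    P=np.array([proj(c,[X[0]+rad*np.cos(t),X[1]+rad*np.sin(t),X[2]]) for t in np.linspace(0,6.283,361)]);return P[:,0].min(),P[:,0].max()
k=lambda a,o:(a+.5)/8-.5+o
for nm,zz,rad,us,ud in (("cap",z-.007,.048,(93,330),(68,328)),("die",.06,.047,(88,323),(78,328)),("die0",.06,.047,(465-47*8,697-47*8),(160-80,407-80))):
    us=[k(a,247) for a in us];ud=[k(a,205) for a in ud]
    q=fsolve(lambda q:[np.mean(ext(S,[*q,zz],rad))-np.mean(us),np.mean(ext(D,[*q,zz],rad))-np.mean(ud)],[.49,.1])
    print(nm,q.round(4),np.diff(ext(S,[*q,zz],rad)),np.diff(us),np.diff(ext(D,[*q,zz],rad)),np.diff(ud))
E
```

```text
0.10006429829054724
cap [0.4893 0.1014] [30.52119183] [29.625] [32.80507028] [32.5]
die [0.4893 0.0998] [29.29213272] [29.375] [31.5196738] [31.25]
die0 [0.4894 0.0996] [29.29317362] [29.] [31.5218449] [30.875]
```

Scene/side and wrist both show the cap about 1.6–2 mm too far towards +y relative to the die. I shift 1.6 mm in tool +y and descend to just above the balls.

```bash
python3 -m crank '[[1,[0,0.016,0],[0,0,0]],[1,[0,0,0.05],[0,0,0]],[1,[0,0,0.05],[0,0,0]],[1,[0,0,0],[0,0,0]],[1,[0,0,0],[0,0,0]]]'; python3 st.py;  python3 -m crank '[[1,[0,0,0.02],[0,0,0]],[1,[0,0,0.02],[0,0,0]],[1,[0,0,0],[0,0,0]],[1,[0,0,0],[0,0,0]]]'; python3 st.py
```

```text
time_s: 9.7
tcp_pos: [0.4898, 0.0993, 0.0892]
ee_rot: [[0.967, -0.255, -0.001], [-0.255, -0.967, -0.0], [-0.001, 0.001, -1.0]]
wrist_force: [-0.5, 0.1, -0.6]
gripper_width: 0.339
t 9.7 p [0.4898 0.0993 0.0892] F [-0.53  0.07 -0.62] M [-0.031 -0.031  0.003] w 0.339
[[0.967, -0.2549, -0.0006], [-0.2549, -0.967, -0.0004], [-0.0005, 0.0006, -1.0]]
time_s: 10.1
tcp_pos: [0.4903, 0.0993, 0.086]
ee_rot: [[0.967, -0.255, 0.001], [-0.255, -0.967, 0.0], [0.001, -0.0, -1.0]]
wrist_force: [0.0, -0.6, 2.8]
gripper_width: 0.335
t 10.1 p [0.4903 0.0993 0.086 ] F [ 0.01 -0.64  2.78] M [-0.398  0.142 -0.024] w 0.335
[[0.967, -0.2547, 0.0009], [-0.2547, -0.967, 0.0], [0.0008, -0.0002, -1.0]]
```

```bash
python3 -m crank '[[1,[0,0,0.015],[0,0,0]],[1,[0,0,0],[0,0,0]],[1,[0,0,0],[0,0,0]]]'; python3 st.py;python3 -m crank '[[1,[0,0,0],[0,0,0]]]'; python3 st.py;python3 - <<'E'
from h import *
import cv2
f=lambda i,x,y:cv2.resize(i[y:y+75,x:x+50],None,fx=8,fy=8,interpolation=cv2.INTER_CUBIC)
a=f(cam("scene")["img"],247,135);b=f(cam("side")["img"],205,165)
cv2.imwrite("pics/d4.png",np.hstack([a,b]));cv2.imwrite("pics/w5.png",cv2.resize(cam("wrist")["img"][80:240,150:370],None,fx=3.5,fy=3.5,interpolation=cv2.INTER_CUBIC))
E
```

```text
time_s: 10.4
tcp_pos: [0.4905, 0.0993, 0.0856]
ee_rot: [[0.967, -0.254, 0.002], [-0.254, -0.967, -0.0], [0.002, -0.0, -1.0]]
wrist_force: [-3.7, -1.2, 10.4]
gripper_width: 0.335
t 10.4 p [0.4905 0.0993 0.0856] F [-3.69 -1.2  10.4 ] M [-0.399  0.686  0.037] w 0.335
[[0.9672, -0.2542, 0.0016], [-0.2542, -0.9672, -0.0001], [0.0016, -0.0003, -1.0]]
time_s: 10.5
tcp_pos: [0.4905, 0.0994, 0.0856]
ee_rot: [[0.967, -0.254, 0.002], [-0.254, -0.967, -0.0], [0.002, -0.0, -1.0]]
wrist_force: [-1.9, -1.0, 9.8]
gripper_width: 0.337
t 10.5 p [0.4905 0.0994 0.0856] F [-1.87 -0.98  9.81] M [-0.393  0.72  -0.011] w 0.337
[[0.9672, -0.2542, 0.0016], [-0.2542, -0.9672, -0.0], [0.0016, -0.0004, -1.0]]
```

View pics/d4.png

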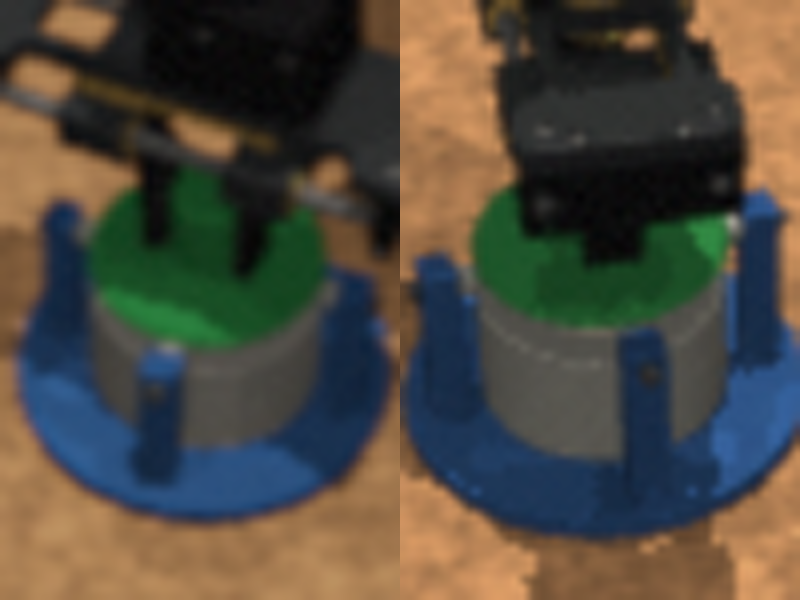

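View pics/w5.png

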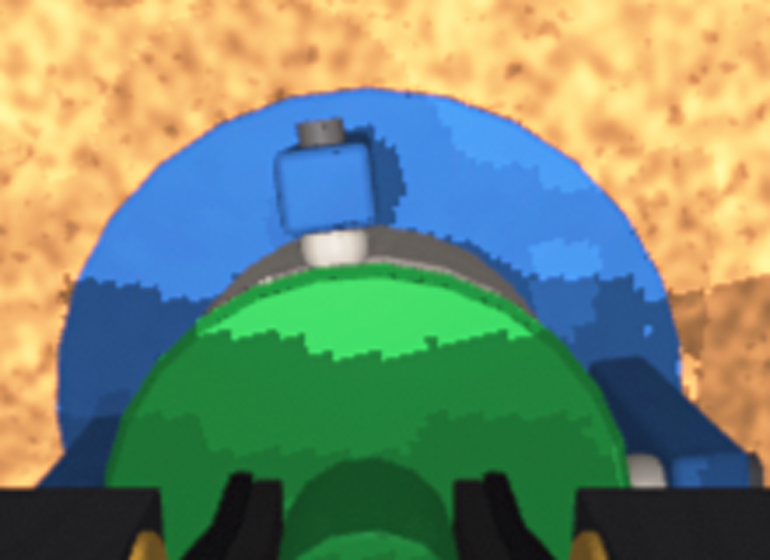

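```bash
python3 - <<'E'
from h import *
from scipy.optimize import fsolve
S=cam("scene");D=cam("side");z=r.sense()["tcp_pos"][2]
k=lambda a,o:(a+.5)/8-.5+o
for nm,zz,us,ud in (("cap",z-.007,208.5,200),("die",.06,205.3,203.3)):
    print(nm,fsolve(lambda q:[proj(S,[*q,zz])[0]-k(us,247),proj(D,[*q,zz])[0]-k(ud,205)],[.49,.1]).round(4))
w=cam("wrist");p=np.array(r.sense()["tcp_pos"])
# predicted pixel of ball centres in w5 crop for die centre guess
for a in (-8,-98):
    X=[.4895+.0505*np.cos(np.radians(a)),.0998+.0505*np.sin(np.radians(a)),.072];u=proj(w,X);print((u-[150,80])*3.5)
X=proj(w,[.4895,.0998,.01]);print((X-[150,80])*3.5)
E
python3 -m crank '[[1,[0,0,0.01],[0,0,0]],[1,[0,0,0],[0,0,0]],[1,[0,0,0],[0,0,0]]]'; python3 st.py
```

```text
cap [0.489  0.1005]
die [0.4893 0.0997]
[337.75132509 241.1959288 ]
[642.12280966 479.31007963]
[370.85522769 411.59572765]
time_s: 11.1
tcp_pos: [0.4908, 0.0994, 0.0853]
ee_rot: [[0.967, -0.254, 0.002], [-0.254, -0.967, -0.0], [0.002, -0.001, -1.0]]
wrist_force: [-3.5, -1.7, 13.3]
gripper_width: 0.336
t 11.1 p [0.4908 0.0994 0.0853] F [-3.47 -1.68 13.31] M [-0.493  0.944 -0.001] w 0.336
[[0.9672, -0.2538, 0.0025], [-0.2538, -0.9672, -0.0], [0.0024, -0.0006, -1.0]]
```

```bash
python3 -m crank '[[1,[0,0,0.01],[0,0,0]],[1,[0,0,0],[0,0,0]],[1,[0,0,0],[0,0,0]]]'; python3 st.py
```

```text
time_s: 11.4
tcp_pos: [0.4914, 0.0995, 0.0847]
ee_rot: [[0.967, -0.254, 0.004], [-0.254, -0.967, 0.0], [0.004, -0.001, -1.0]]
wrist_force: [-3.2, -2.8, 14.3]
gripper_width: 0.338
t 11.4 p [0.4914 0.0995 0.0847] F [-3.23 -2.76 14.26] M [-0.727  0.763 -0.016] w 0.338
[[0.9673, -0.2536, 0.0037], [-0.2536, -0.9673, 0.0002], [0.0035, -0.0011, -1.0]]
```

Lateral force (−x, −y) and the cameras both say the cap sits slightly too far to +x, +y. I correct by about 1 mm each way while in contact.

```bash
python3 -m crank '[[1,[-0.01,0.01,0],[0,0,0]],[1,[0,0,0],[0,0,0]],[1,[0,0,0],[0,0,0]]]'; python3 st.py; python3 -m crank '[[1,[-0.005,0,0.01],[0,0,0]],[1,[0,0,0],[0,0,0]],[1,[0,0,0],[0,0,0]]]'; python3 st.py
```

```text
time_s: 11.7
tcp_pos: [0.4912, 0.0994, 0.0848]
ee_rot: [[0.967, -0.253, 0.006], [-0.253, -0.967, 0.001], [0.006, -0.003, -1.0]]
wrist_force: [-0.9, -1.0, 12.6]
gripper_width: 0.337
t 11.7 p [0.4912 0.0994 0.0848] F [-0.9  -1.01 12.65] M [-0.451  0.199 -0.005] w 0.337
[[0.9674, -0.2532, 0.0062], [-0.2533, -0.9674, 0.0015], [0.0056, -0.003, -1.0]]
time_s: 12.0
tcp_pos: [0.4912, 0.0995, 0.0846]
ee_rot: [[0.968, -0.253, 0.007], [-0.253, -0.968, 0.001], [0.007, -0.003, -1.0]]
wrist_force: [-1.7, -2.2, 17.4]
gripper_width: 0.337
t 12.0 p [0.4912 0.0995 0.0846] F [-1.74 -2.22 17.35] M [-0.737  0.381 -0.022] w 0.337
[[0.9675, -0.2528, 0.0072], [-0.2528, -0.9675, 0.0013], [0.0067, -0.0031, -1.0]]
```

```bash
python3 -m crank '[[1,[0,0,0.01],[0,0,0]],[1,[0,0,0],[0,0,0]],[1,[0,0,0],[0,0,0]]]'; python3 st.py; python3 - <<'E'
from h import *
import cv2
f=lambda i,x,y:cv2.resize(i[y:y+75,x:x+50],None,fx=8,fy=8,interpolation=cv2.INTER_CUBIC)
a=f(cam("scene")["img"],247,135);b=f(cam("side")["img"],205,165)
cv2.imwrite("pics/d5.png",np.hstack([a,b]));cv2.imwrite("pics/w6.png",cv2.resize(cam("wrist")["img"][80:240,150:370],None,fx=3.5,fy=3.5,interpolation=cv2.INTER_CUBIC))
E
```

```text
time_s: 12.3
tcp_pos: [0.4915, 0.0996, 0.0836]
ee_rot: [[0.967, -0.253, 0.008], [-0.253, -0.968, 0.002], [0.007, -0.004, -1.0]]
wrist_force: [-0.5, -3.3, 17.1]
gripper_width: 0.339
t 12.3 p [0.4915 0.0996 0.0836] F [-0.53 -3.26 17.08] M [-0.715  0.066  0.011] w 0.339
[[0.9675, -0.2528, 0.0079], [-0.2528, -0.9675, 0.0017], [0.0072, -0.0037, -1.0]]
```

View pics/d5.png

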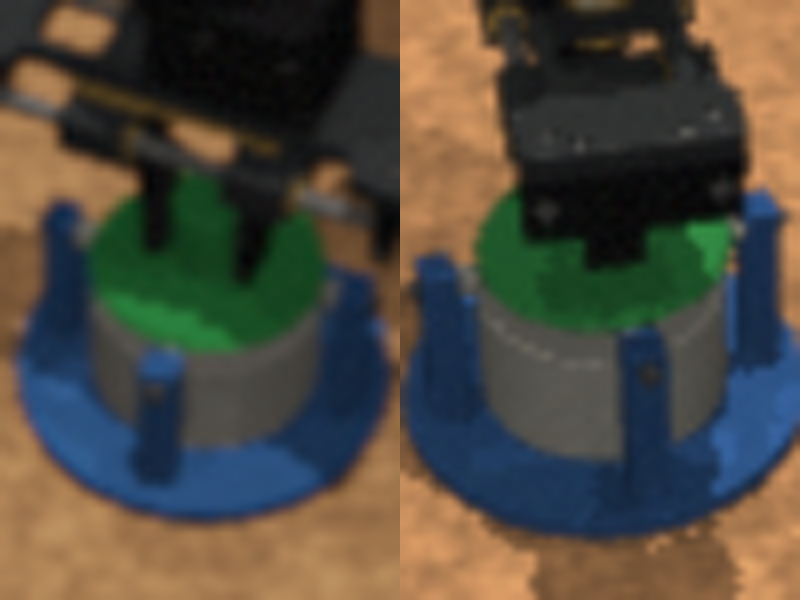

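View pics/w6.png

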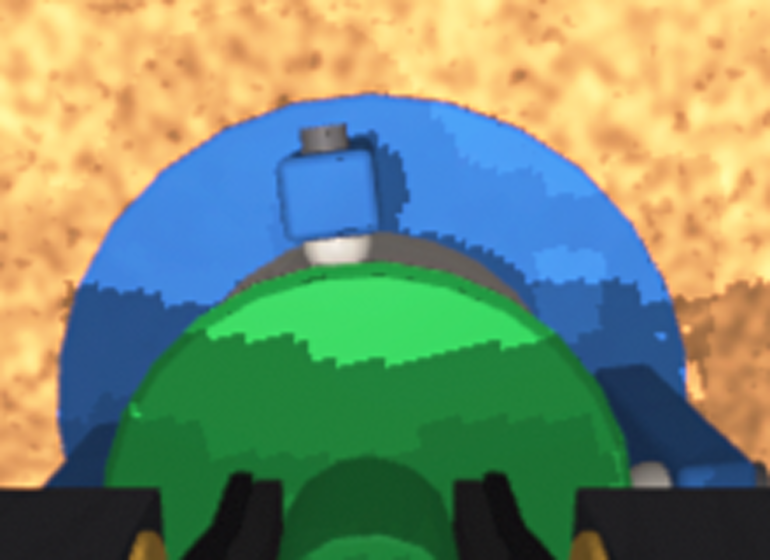

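The force has stopped rising and the cap is now moving 1 mm per mm, level between the balls. I continue.

```bash
python3 -m crank '[[1,[0,0.008,0.01],[0,0,0]],[1,[0,0,0],[0,0,0]],[1,[0,0,0],[0,0,0]]]'; python3 st.py;  python3 -m crank '[[1,[0,0,0.01],[0,0,0]],[1,[0,0,0],[0,0,0]],[1,[0,0,0],[0,0,0]]]'; python3 st.py
```

```text
time_s: 12.75
tcp_pos: [0.4916, 0.0993, 0.0823]
ee_rot: [[0.967, -0.253, 0.009], [-0.253, -0.967, 0.003], [0.008, -0.005, -1.0]]
wrist_force: [0.5, -0.9, 12.3]
gripper_width: 0.338
t 12.75 p [0.4916 0.0993 0.0823] F [ 0.48 -0.86 12.34] M [-0.274 -0.275 -0.01 ] w 0.338
[[0.9674, -0.253, 0.0087], [-0.253, -0.9675, 0.0027], [0.0077, -0.0048, -1.0]]
time_s: 13.05
tcp_pos: [0.4903, 0.0994, 0.0799]
ee_rot: [[0.967, -0.254, 0.006], [-0.254, -0.967, 0.003], [0.005, -0.004, -1.0]]
wrist_force: [0.2, 1.5, 6.1]
gripper_width: 0.336
t 13.05 p [0.4903 0.0994 0.0799] F [0.17 1.47 6.09] M [ 0.45  -0.066  0.035] w 0.336
[[0.9672, -0.2538, 0.006], [-0.2538, -0.9672, 0.0028], [0.0051, -0.0043, -1.0]]
```

```bash
python3 -m crank '[[1,[0,0,0.01],[0,0,0]],[1,[0,0,0],[0,0,0]],[1,[0,0,0],[0,0,0]]]'; python3 st.py
```

```text
time_s: 13.35
tcp_pos: [0.4882, 0.0988, 0.0772]
ee_rot: [[0.967, -0.255, 0.001], [-0.255, -0.967, 0.002], [0.001, -0.002, -1.0]]
wrist_force: [-1.0, 3.1, 0.1]
gripper_width: 0.337
t 13.35 p [0.4882 0.0988 0.0772] F [-1.    3.13  0.13] M [0.872 0.087 0.056] w 0.337
[[0.9669, -0.255, 0.0011], [-0.255, -0.9669, 0.0015], [0.0007, -0.0018, -1.0]]
```

Past the snap point. I recentre in y and go down to the seat (TCP ≈ 0.072).

```bash
python3 -m crank '[[1,[0.01,-0.01,0.02],[0,0,0]],[1,[0,0,0.02],[0,0,0]],[1,[0,0,0],[0,0,0]],[1,[0,0,0],[0,0,0]]]'; python3 st.py;  python3 -m crank '[[1,[0,0,0.02],[0,0,0]],[1,[0,0,0],[0,0,0]],[1,[0,0,0],[0,0,0]]]'; python3 st.py
```

```text
time_s: 13.75
tcp_pos: [0.4888, 0.0987, 0.0725]
ee_rot: [[0.967, -0.256, -0.001], [-0.256, -0.967, -0.0], [-0.001, 0.0, -1.0]]
wrist_force: [-0.7, 3.1, -1.7]
gripper_width: 0.334
t 13.75 p [0.4888 0.0987 0.0725] F [-0.71  3.06 -1.69] M [ 1.014  0.575 -0.064] w 0.334
[[0.9668, -0.2555, -0.0011], [-0.2555, -0.9668, -0.0001], [-0.001, 0.0004, -1.0]]
time_s: 14.05
tcp_pos: [0.4895, 0.0986, 0.0714]
ee_rot: [[0.967, -0.255, 0.001], [-0.255, -0.967, -0.0], [0.001, 0.0, -1.0]]
wrist_force: [-1.0, 0.8, 4.5]
gripper_width: 0.338
t 14.05 p [0.4895 0.0986 0.0714] F [-1.05  0.84  4.48] M [ 0.368  0.505 -0.05 ] w 0.338
[[0.967, -0.2547, 0.0007], [-0.2547, -0.967, -0.0002], [0.0007, 0.0, -1.0]]
```

```bash
python3 -m crank '[[1,[0,-0.003,0.01],[0,0,0]],[1,[0,0,0],[0,0,0]],[1,[0,0,0],[0,0,0]],[1,[0,0,0],[0,0,0]]]'; python3 st.py; python3 -m crank '[[1,[0,0,0],[0,0,0]],[1,[0,0,0],[0,0,0]],[1,[0,0,0],[0,0,0]]]'; python3 st.py
```

```text
time_s: 14.45
tcp_pos: [0.4896, 0.0986, 0.0712]
ee_rot: [[0.967, -0.254, 0.001], [-0.254, -0.967, -0.001], [0.001, 0.001, -1.0]]
wrist_force: [-3.2, -0.1, 10.5]
gripper_width: 0.34
t 14.45 p [0.4896 0.0986 0.0712] F [-3.25 -0.1  10.54] M [ 0.049  1.128 -0.01 ] w 0.34
[[0.9671, -0.2543, 0.0007], [-0.2543, -0.9671, -0.0007], [0.0008, 0.0005, -1.0]]
time_s: 14.75
tcp_pos: [0.4896, 0.0986, 0.0713]
ee_rot: [[0.967, -0.254, 0.001], [-0.254, -0.967, -0.001], [0.001, 0.001, -1.0]]
wrist_force: [-3.6, 0.3, 10.9]
gripper_width: 0.335
t 14.75 p [0.4896 0.0986 0.0713] F [-3.64  0.31 10.89] M [0.028 1.105 0.059] w 0.335
[[0.9671, -0.2543, 0.0007], [-0.2542, -0.9671, -0.0007], [0.0009, 0.0005, -1.0]]
```

```bash
python3 -m crank '[[1,[-0.006,0,0],[0,0,0]],[1,[0,0,0],[0,0,0]],[1,[0,0,0],[0,0,0]],[1,[0,0,0],[0,0,0]]]'; python3 st.py; python3 - <<'E'
from h import *
import cv2
f=lambda i,x,y:cv2.resize(i[y:y+75,x:x+50],None,fx=8,fy=8,interpolation=cv2.INTER_CUBIC)
S=cam("scene")["img"];D=cam("side")["img"]
cv2.imwrite("pics/d6.png",np.hstack([f(S,247,135),f(D,205,165)]))
cv2.imwrite("pics/s6.png",np.vstack([S[:,:]])); cv2.imwrite("pics/w7.png",cv2.resize(cam("wrist")["img"][80:240,150:370],None,fx=3.5,fy=3.5,interpolation=cv2.INTER_CUBIC))
E
python3 st.py
```

```text
time_s: 15.15
tcp_pos: [0.4896, 0.0986, 0.0713]
ee_rot: [[0.967, -0.254, 0.002], [-0.254, -0.967, -0.001], [0.002, 0.0, -1.0]]
wrist_force: [-1.3, -1.1, 8.5]
gripper_width: 0.336
t 15.15 p [0.4896 0.0986 0.0713] F [-1.33 -1.15  8.53] M [-0.42   0.496  0.044] w 0.336
[[0.9672, -0.2541, 0.0017], [-0.2541, -0.9672, -0.0008], [0.0019, 0.0004, -1.0]]
t 15.3 p [0.4896 0.0986 0.0713] F [-0.34 -1.42  8.63] M [-0.371  0.529  0.045] w 0.339
[[0.9672, -0.2541, 0.0017], [-0.2541, -0.9672, -0.0008], [0.0019, 0.0003, -1.0]]
```

View pics/d6.png

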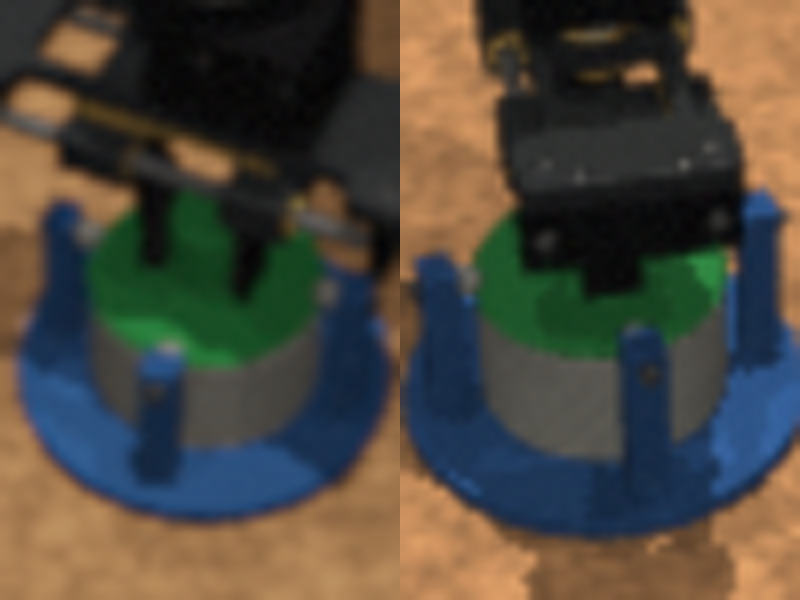

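View pics/w7.png

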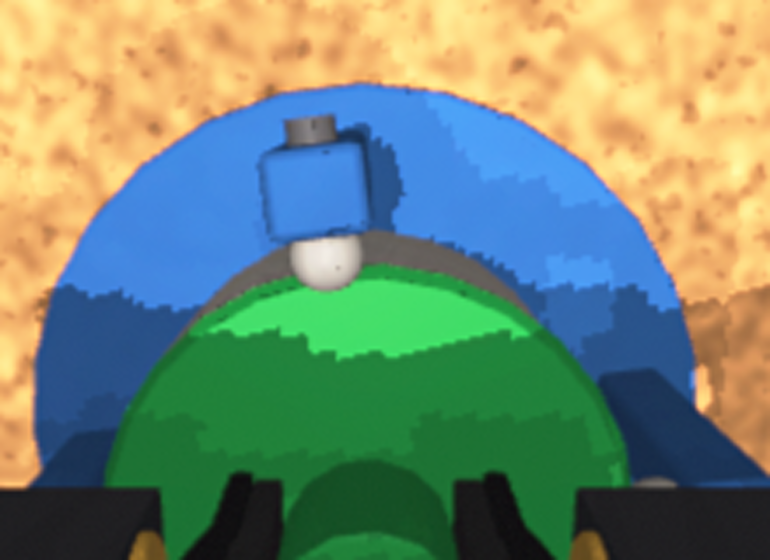

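View pics/s6.png

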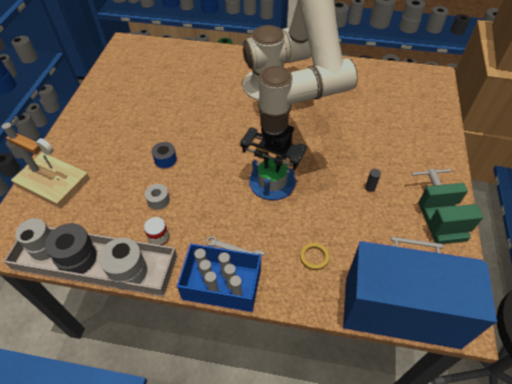

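All balls in view lie over the cap rim, the cap sits level on the die, and the bystanders are unmoved. I bring the push back to about 10 N.

```bash
python3 -m crank '[[1,[0,0,0.003],[0,0,0]],[1,[0,0,0],[0,0,0]],[1,[0,0,0],[0,0,0]],[1,[0,0,0],[0,0,0]]]'; python3 -m crank '[[1,[0,0,0],[0,0,0]],[1,[0,0,0],[0,0,0]],[1,[0,0,0],[0,0,0]],[1,[0,0,0],[0,0,0]],[1,[0,0,0],[0,0,0]]]'; python3 st.py
```

```text
time_s: 15.7
tcp_pos: [0.4896, 0.0986, 0.0713]
ee_rot: [[0.967, -0.254, 0.002], [-0.254, -0.967, -0.001], [0.002, 0.0, -1.0]]
wrist_force: [-2.0, -0.3, 10.6]
gripper_width: 0.337
time_s: 16.2
tcp_pos: [0.4896, 0.0986, 0.0712]
ee_rot: [[0.967, -0.254, 0.002], [-0.254, -0.967, -0.001], [0.002, 0.0, -1.0]]
wrist_force: [-0.4, -1.9, 11.0]
gripper_width: 0.334
t 16.2 p [0.4896 0.0986 0.0712] F [-0.4  -1.88 10.96] M [-0.367  0.769 -0.012] w 0.334
[[0.9672, -0.254, 0.0018], [-0.254, -0.9672, -0.0008], [0.0019, 0.0003, -1.0]]
```

```bash
python3 -c "
from station import r
print(r.finish_job())"
```

```text
the job is handed in; nothing more can be done
None
```

The die is capped and the job is handed in at about 16 s, with the robot still gripping the cap and pushing it down.

- **Plunger:** I pressed it to its stop. The tip levelled off at z = 51.2 mm and the force climbed to 26 N there. After I let go, the scene and side pictures showed it back at its starting height.
- **Cap:** I gripped it by the knob, which read about 29 mm. I set it between the catches and pressed. The push peaked at about 17 N, fell to zero once past the balls, and the cap then stopped on the die. The cap's underside worked out at about 59.5 mm against the 60 mm seat.
- **Final checks:** Over the last half second the push read a steady 10.6–11.0 N, slightly over the 10 N target. The pictures show the visible balls over the cap's rim and the cap level. Everything else on the bench looked unmoved in the scene view.

**Where readings disagreed:**
- Camera and arm readings of the cap's sideways position differed by 1–2 mm, so I recentred it during the insertion.
- The catches resisted more stiffly at first than I expected before they gave way.
- Small sideways forces of up to about 2 N remain under the final push.

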